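# Fit the square-socket handle to the press screw

### The arm

A 6-joint arm with a two-finger parallel gripper is mounted at the origin on the work surface. World frame = base frame: x ahead of the robot, y to its left, z up, the work surface at z = 0. Lengths are in m, angles in rad, forces in N, time in s.
With the tool pointing down it reaches from about 0.375 to 0.9 m from the base axis. Payload 3.1 kg.
Tool frame: the origin (TCP) lies at the centre of the arm's flange, where the gripper is bolted on; the fingertips stand 173 mm ahead of it and the grasp point (between the pads) lies 155 mm ahead of it; z points along the fingers, x is the direction in which the jaws open and shut, and the axes are right-handed (so a half turn about z gives the same grasp; the last joint's range is limited). The gripper opens to 85 mm and grips with 20 to 120 N. Pads are 22 mm wide; open, the fingers measure 114 mm over their backs; the gripper's body (76 mm by 85 mm) begins 54 mm behind the grasp point. The pads swing forward as they close: fully open they stand 13 mm farther back than shut.
Start: joints at [-1.528, 0.527, 1.433, -0, 1.181, -0.178], TCP at [0.137, -0.61, 0.405] pointing down, gripper open.
Joint ranges: [-3.08, 3.08], [-0.75, 2.2], [0.22, 2.44], [-1.43, 4.57], [0, 2.65], [-2.85, 2.85]. Speed limits (rad/s): [2.79, 2.79, 3.14, 3.14, 3.14, 3.14].

### API

Orientations are given as a unit quaternion [x, y, z, w].
In Python, from station import manip gives the robot as it stands.
- The arm moves only by the shell command python3 -m jog 'ROWS' [OPENING] [FORCE]. ROWS is JSON, a list that holds one entry, the list of rows, each a list of 4 numbers: the shift along the world's x, y, z in mm, then the turn about the world's z in degrees. A call has exactly 8 rows; each row shifts and turns the commanded pose from where the row before left it; what a row does not reach is not made up. A row lasts 1/8 s, in which the tool goes at most 62.5 mm and 10.7 degrees, less where a joint would pass 70% of its speed; a pose out of reach is approached as far as the arm can. A call is refused whole if a number of a shift passes 62.5 or a number of a turn 10.7, either way. A call with a gripper value outside its range is refused whole. OPENING is the opening in per cent of the stroke, from 0 (shut) to 100 (fully open), set as the call begins (- or left out, the last holds). The fingers move at their own pace and stop on an object; FORCE is the grip in N (left out, the last holds). Time passes only in rows, so rows that do not move let the fingers close, or fill a call up. It gives the time, the measured TCP pose, the force and the opening at its end, in the units of the state.
- manip.sense(): the state, without advancing time (a new reading comes with each control period).
- manip.snapshot(name): name is "side" or "top"; returns the picture (480x640x3 uint8, red, green, blue); there is no depth.
- manip.camera_info(name): a dict with "fx", "fy", "cx", "cy" (pixels), "R" (3x3) and "t" (3): a world point X has camera coordinates R X + t. Camera axes: x right, y down, z forward; pixel columns grow to the right and rows downward; lengths in m; the calibration is good to about 2 mm. A picture is of the moment at which its call begins. camera_info takes no time and is no camera call.
- manip.sign_off(): hands the job in, once; it reports no verdict.
The state is a dict: "t": time; "q": joint angles; "qd": joint speeds; "tau": joint torques, N m; "tcp_pos": TCP position; "tool_rot": TCP orientation; "force": force on the tool from outside, world axes, zero at the start; "ft_torque": the same for the moment, N m; "finger_gap": opening from 0.0 (shut) to 1.0 (fully open).
Only numpy, scipy, OpenCV 4.12 (cv2) and the standard library are available. Lean on these libraries where they do the work, as an engineer would, in place of code of your own. Each camera call takes 0.05 s, during which the arm holds its last target. There are 200 camera calls.

### The job

The screw of the small wood-gluing press has lost its handle. Of the handles standing on the bench, take the long T-handle with the square socket and fit it onto the square end of the press screw, fully down so that it sits upright on the collar, and let go. Leave the other two handles where they stand.

Things in the scene. Friction and masses are not known exactly. Their poses are not given: they have to be found in the camera images.
- handle_bar (a point): Centre of the crossbar of the loose T-handle to fit, 66 mm above its underside. Dark wood bar 110 long (x) x 24 x 24 mm, on an 18 mm round neck (11 mm showing), on a square steel socket 38 mm wide, 43 high, which juts 7 mm beyond the bar's sides. Bore centred below, open at the bottom, 24.5 mm square, 40 deep, sides along x and y. z up. Upright, 78 mm tall, 0.3 kg. Grip the bar across its width.
- shaft_base (a point): Foot of the press screw's square end: on its axis, at the top of the 54 mm collar the socket rests on, 101 mm above the bench. Upright steel shaft 20 mm square (faces along x, y; any quarter turn fits), 36 high, upper 18 mm tapering to a 4 mm tip. Play 2 mm each way, 14 deg; taper catches 8 mm off. Stiff to turn. Press fixed, green, 220 x 130 mm, else no higher than 2 mm above the collar.
- spare_bar (a point): Not to be used: a shorter T-handle of the same wood and steel, loose, standing upright, 78 mm tall; crossbar 80 mm long (x), 24 mm wide and high, on a solid round steel boss 38 mm in diameter. The point is the crossbar's centre, 66 mm above its underside; z up.
- knob_top (a point): Not to be used: a five-lobed knob of the same wood, 64 mm across, 22 mm thick, on a solid round steel boss 38 mm in diameter, loose, standing upright, 65 mm tall. The point is the centre of the wooden top, 54 mm above its underside; z up. The three handles stand 120 mm or more apart, in any order; other things near them are lower than 25 mm.
There are look-alikes about, which are no part of the job. What is shaped like the part that bears handle_bar but purple, red or yellow is not meant.

How it is judged:
At the end, for the whole second after the job is handed in: The square-socket T-handle is on the square shaft: its crossbar centre within 12 mm of the shaft's axis and 58 to 72 mm above the collar's top face (66 mm when fully down), upright within 10 degrees, its socket square to the shaft within 20 degrees (any quarter turn), let go (horizontal distance between handle_bar and shaft_base below 0.012 m and z of handle_bar in the frame of shaft_base between 0.058 and 0.072 m and angle between handle_bar's own z axis and vertical below 0.17 rad and (angle between the x axis of handle_bar and the x axis of shaft_base, either way round below 0.35 rad or angle between the x axis of handle_bar and the y axis of shaft_base, either way round below 0.35 rad)); the robot touches nothing.
It fails at once if one of the other two handles (short T-handle, lobed knob) is shifted or tipped by more than 30 mm (distance of any of spare_bar, knob_top from where it was at the start of the episode above 0.03 m).
It also fails if it takes over 38 s, if anything falls off the work surface, if the arm or the gripper's body presses on something with over 40 N, if the wrist force passes 120 N, or if a joint passes its speed limit or range.

## Working session

There is one attempt and no reset: what is moved stays moved. The work goes in short steps, Python scripts to look and compute and a shell command to move; the robot and the scene stay as the last step left them, time stands still between calls to the robot, and variables do not carry over. Pictures are saved under pics/ and viewed, about 8 in all and at most 12, crops included, and the job is handed in when it is done.

```bash
mkdir -p pics
python3 - <<'E'
from station import manip
import cv2, numpy as np
for n in ("top","side"):
    im=manip.snapshot(n); cv2.imwrite(f"pics/{n}0.png",im[:,:,::-1])
    c=manip.camera_info(n); R=np.array(c["R"]);print(n,c["fx"],c["cx"],c["cy"],R.round(3).tolist(),(-R.T@np.array(c["t"])).round(3))
s=manip.sense();print(s["t"],s["tcp_pos"],s["tool_rot"],s["finger_gap"])
E
```

```text
top 579.8323183770924 325.16422719405824 231.3911576503594 [[-0.001, -1.0, -0.017], [-0.998, 0.002, -0.07], [0.07, 0.017, -0.997]] [0.439 0.039 0.939]
side 447.40558286401205 321.9522253920639 245.3304760345707 [[-0.799, -0.601, -0.016], [-0.396, 0.546, -0.738], [0.452, -0.583, -0.675]] [0.138 0.487 0.614]
0.1 [ 0.13687671 -0.60951396  0.40382649] [ 7.80698439e-01 -6.24907200e-01 -6.32389804e-04 -7.34763437e-04] 1.002711783675375
```

View pics/top0.png

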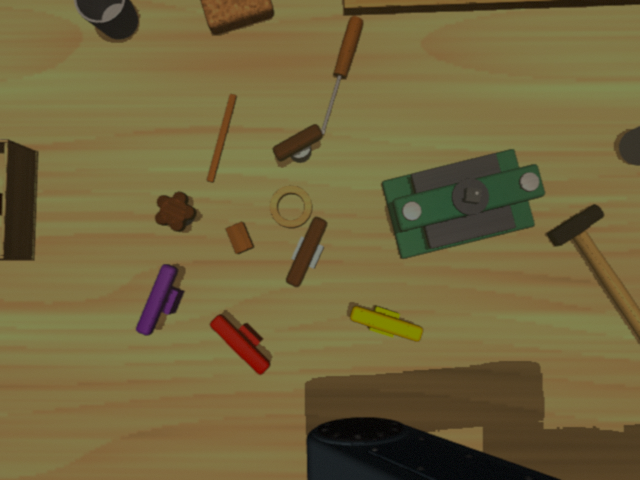

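View pics/side0.png

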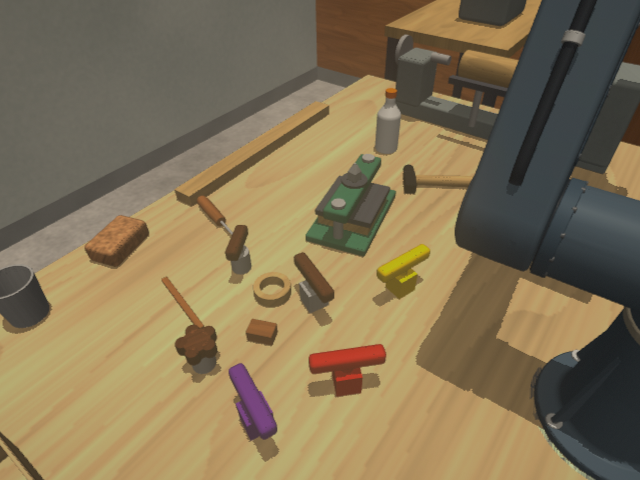

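The top view shows the long T-handle at (307,252) with its square grey socket, the spare at (298,143), the knob at (175,211), and the press shaft near (470,195). The side view shows the same layout: handle bar at (313,277), shaft near (354,175). Next I'll measure the bar and crop in on the shaft.

```bash
cat > h.py <<'E'
from station import manip
import cv2, numpy as np
def cam(n):
    c=manip.camera_info(n); return c,np.array(c["R"]),np.array(c["t"])
def ray(n,p):
    c,R,t=cam(n); d=R.T@np.array([(p[0]-c["cx"])/c["fx"],(p[1]-c["cy"])/c["fy"],1]); return -R.T@t,d/np.linalg.norm(d)
def plane(n,p,z):
    o,d=ray(n,p); return o+d*(z-o[2])/d[2]
def two(p,q):
    a,d=ray("top",p); b,e=ray("side",q)
    k=np.linalg.lstsq(np.c_[d,-e],b-a,rcond=None)[0]; u,v=a+d*k[0],b+e*k[1]
    return (u+v)/2,np.linalg.norm(u-v)
def brown(im,box):
    x,y,X,Y=box; s=im[y:Y,x:X].astype(int); m=((s.max(2)<110)&(s[...,0]-s[...,2]>12)).astype(np.uint8)
    m=cv2.morphologyEx(m,cv2.MORPH_OPEN,np.ones((3,3)))
    cs=cv2.findContours(m,0,2)[0]; c=max(cs,key=cv2.contourArea)+np.array([x,y]); return c
E
python3 - <<'E'
from h import *
I={n:cv2.imread(f"pics/{n}0.png")[:,:,::-1] for n in("top","side")}
R={}
for k,n,b in(("T","top",(275,205,340,295)),("S","side",(285,245,340,308)),("spT","top",(265,118,328,170)),("spS","side",(222,220,252,262))):
    c=brown(I[n],b); r=cv2.minAreaRect(c); R[k]=r; B=cv2.boxPoints(r)
    print(k,r,cv2.contourArea(c)); 
    if n=="top": print([plane(n,p,.076)[:2].round(4).tolist() for p in B])
print(two(R["T"][0],R["S"][0]),two(R["spT"][0],R["spS"][0]),plane("top",R["T"][0],.072))
a=cv2.resize(I["top"][135:265,370:550],None,fx=4,fy=4,interpolation=2)[:,:,::-1]
cv2.imwrite("pics/c1.png",np.clip(a*1.6,0,255))
a=cv2.resize(I["side"][145:225,300:405],None,fx=7,fy=7,interpolation=2)[:,:,::-1]
cv2.imwrite("pics/c2.png",np.clip(a*1.6,0,255))
E
```

```text
T ((306.206298828125, 251.42123413085938), (17.295503616333008, 74.10643005371094), 24.102235794067383) 1142.0
[[0.4249, 0.1156], [0.5256, 0.0707], [0.5149, 0.0471], [0.4144, 0.0921]]
S ((307.1578063964844, 282.9689636230469), (57.90766525268555, 31.939136505126953), 52.30575942993164) 1093.0
spT ((299.53411865234375, 147.56089782714844), (29.7699031829834, 55.5960807800293), 60.75117111206055) 1245.0
[[0.6257, 0.1394], [0.6669, 0.0662], [0.6271, 0.0443], [0.586, 0.1172]]
spS ((237.5, 243.0), (36.0, 23.0), 90.0) 534.5
(array([0.47530414, 0.08629469, 0.04868584]), np.float64(0.011473789273031578)) (array([0.63233533, 0.09545185, 0.06421627]), np.float64(0.008838878464304435)) [0.46990707 0.08167186 0.072     ][ WARN:0@0.131] global loadsave.cpp:1063 imwrite_ Unsupported depth image for selected encoder is fallbacked to CV_8U.
```

View pics/c1.png

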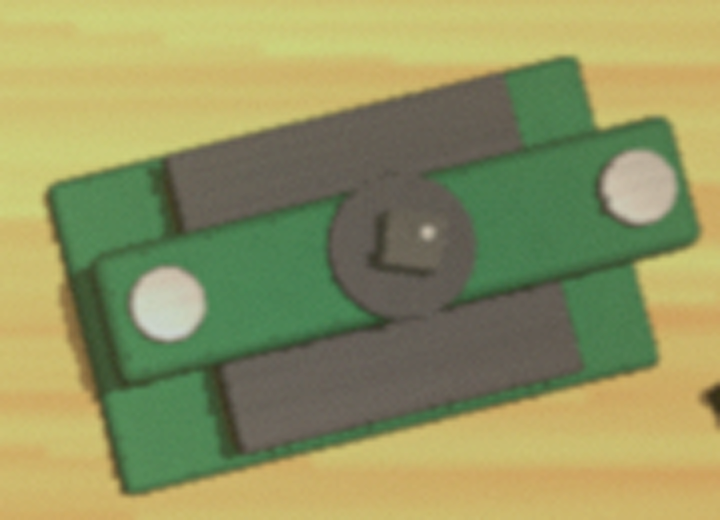

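View pics/c2.png

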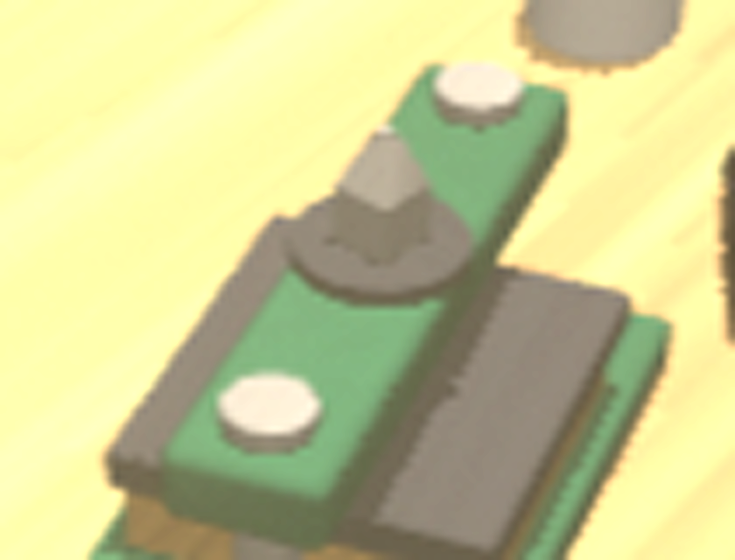

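The crop shows the collar centred at about (402,247) in crop pixels and the tip at (428,232). The side crop shows the taper's shoulders at about (337,190), (385,208) and (428,190), with the tip at (387,130). I'll turn these into positions.

```bash
python3 - <<'E' 2>&1
from h import *
f=lambda u,v:(u/7+300-.43,v/7+145-.43); g=lambda u,v:(u/4+370-.4,v/4+135-.4)
print("bar2",two((306.2,251.4),(313.5,276.5)))
print("collar",plane("top",g(402,247),.101),"tip",plane("top",g(428,232),.137),"side tip",plane("side",f(387,130),.137), two(g(428,232),f(387,130)))
sh=[plane("side",f(*p),.119)[:2] for p in((337,190),(385,208),(428,190))]
print("sh",np.round(sh,4),[np.degrees(np.arctan2(*(b-a)[::-1])).round(1) for a,b in zip(sh,sh[1:])],[np.linalg.norm(b-a).round(4) for a,b in zip(sh,sh[1:])],(sh[0]+sh[2])/2)
# base corners, side & top
ba=[plane("top",g(*p),.119)[:2] for p in((387,212),(378,268),(434,272))]
print("top",[np.degrees(np.arctan2(*(b-a)[::-1])).round(1) for a,b in zip(ba,ba[1:])],[np.linalg.norm(b-a).round(4) for a,b in zip(ba,ba[1:])])
pr=[plane("top",g(*p),.09)[:2] for p in((167,303),(638,187))]; d=pr[1]-pr[0]; print("press ang",np.degrees(np.arctan2(d[1],d[0])),np.mean(pr,0))
s=manip.sense()
from scipy.spatial.transform import Rotation as Q
print("tool x,z",Q.from_quat(s["tool_rot"]).as_matrix()[:,[0,2]].T.round(3),s["tcp_pos"].round(4) if hasattr(s["tcp_pos"],'round') else s["tcp_pos"])
# knob / spare
print("knob",plane("top",(175.5,211),.06),"spare",plane("top",(298,143),.074))
# collar ellipse in the side view
im=cv2.imread("pics/side0.png")
E
```

```text
bar2 (array([0.47062005, 0.08235524, 0.06449645]), np.float64(0.0010307387779846708))
collar [ 0.54833557 -0.15714175  0.101     ] tip [ 0.54886257 -0.15778139  0.137     ] side tip [ 0.54984756 -0.1559171   0.137     ] (array([ 0.54973233, -0.15745   ,  0.13625918]), np.float64(0.0018480313544987006))
sh [[ 0.5593 -0.1455]
 [ 0.543  -0.1458]
 [ 0.5382 -0.1606]] [np.float64(-178.9), np.float64(-108.1)] [np.float64(0.0163), np.float64(0.0155)] [ 0.54874714 -0.15305751]
top [np.float64(170.0), np.float64(-94.3)] [np.float64(0.0203), np.float64(0.0198)]
press ang -76.23706856427285 [ 0.55050474 -0.15991807]
tool x,z [[ 0.219 -0.976 -0.002]
 [-0.     0.002 -1.   ]] [ 0.1369 -0.6095  0.4038]
knob [0.53240523 0.28238606 0.06      ] spare [0.63379269 0.09424636 0.074     ]
```

```bash
python3 -m jog '[[[45,36,0,-3],[45,36,0,-3],[45,36,0,-3],[45,36,0,-3],[45,36,0,-3],[45,36,0,-3],[45,36,0,-3],[0,54,0,-3]]]' 100 60; python3 -m jog '[[[2,55,-14,-2],[2,55,-14,-2],[2,55,-14,-2],[3,55,-14,-2],[3,55,-14,-2],[3,55,-14,-2],[3,55,-14,-1],[0,0,0,0]]]'
```

```text
t: 1.1
tcp_pos: [0.4546, -0.3032, 0.4044]
tool_rot: [-0.634, 0.774, -0.001, 0.0]
force: [-0.2, -0.2, -0.3]
finger_gap: 1.001
t: 2.1
tcp_pos: [0.4688, 0.0845, 0.3056]
tool_rot: [-0.545, 0.839, 0.001, -0.001]
force: [-0.4, 0.4, 1.1]
finger_gap: 0.999
```

```bash
python3 -m jog '[[[0,0,-20,0],[0,0,-20,0],[0,0,-15,0],[0,0,-15,0],[0,0,-10,0],[0,0,0,0],[0,0,0,0],[0,0,0,0]]]'
python3 - <<'E'
from h import *
a=manip.snapshot("top")[170:310,230:390]; b=manip.snapshot("side")[210:330,240:400]
r=lambda i:cv2.resize(i,(560,int(560*i.shape[0]/i.shape[1])),interpolation=2)
a,b=[cv2.resize(i,(400,340),interpolation=2) for i in(a,b)]
cv2.imwrite("pics/g1.png",cv2.convertScaleAbs(np.hstack([a,b])[:,:,::-1],alpha=1.4))
E
```

```text
t: 3.1
tcp_pos: [0.4701, 0.0811, 0.2272]
tool_rot: [-0.542, 0.84, -0.0, 0.0]
force: [-1.2, 0.1, 0.2]
finger_gap: 0.999
```

View pics/g1.png

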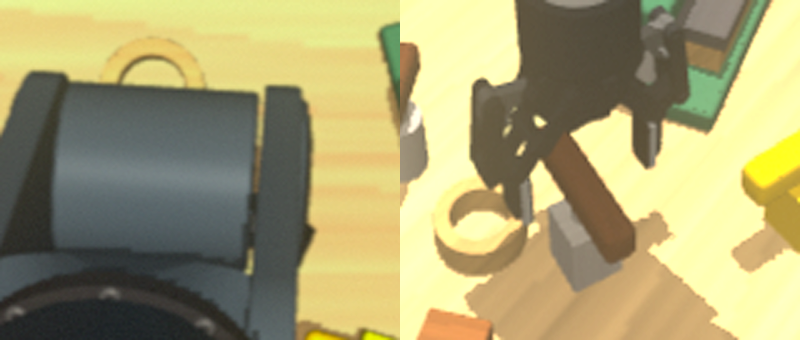

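The side view shows the bar lying between the open fingers (tips at about (525,205) and (648,150) in the crop). Now I'll close and lift a little.

```bash
python3 -m jog '[[[0,0,0,0],[0,0,0,0],[0,0,0,0],[0,0,0,0],[0,0,0,0],[0,0,0,0],[0,0,0,0],[0,0,0,0]]]' 0 70;python3 -m jog '[[[0,0,5,0],[0,0,10,0],[0,0,20,0],[0,0,30,0],[0,0,30,0],[0,0,25,0],[0,0,0,0],[0,0,0,0]]]'
```

```text
t: 4.2
tcp_pos: [0.4699, 0.0812, 0.2269]
tool_rot: [-0.542, 0.84, -0.0, 0.0]
force: [-0.9, 1.2, 3.9]
finger_gap: 0.268
t: 5.2
tcp_pos: [0.4693, 0.0812, 0.3461]
tool_rot: [-0.542, 0.84, 0.0, -0.001]
force: [-0.6, -0.1, -3.5]
finger_gap: 0.268
```

```bash
python3 -m jog '[[[0,0,45,0],[13,-40,0,3],[13,-40,0,3],[14,-40,0,3],[14,-40,0,3],[13,-40,0,2],[13,-38,0,2],[0,0,0,0]]]';python3 -m jog '[[[0,0,0,0],[0,0,0,0],[0,0,0,0],[0,0,0,0],[0,0,0,0],[0,0,0,0],[0,0,0,0],[0,0,0,0]]]'
python3 - <<'E'
from h import *
for n in("top","side"): cv2.imwrite(f"pics/{n}1.png",manip.snapshot(n)[:,:,::-1])
i=cv2.imread("pics/side1.png")[80:240,260:460]
cv2.imwrite("pics/s1c.png",cv2.convertScaleAbs(cv2.resize(i,None,fx=3.7,fy=3.7,interpolation=2),alpha=1.6))
E
```

```text
t: 6.2
tcp_pos: [0.5506, -0.1598, 0.3897]
tool_rot: [-0.652, 0.758, 0.0, -0.001]
force: [0.0, 0.8, -2.6]
finger_gap: 0.269
t: 7.2
tcp_pos: [0.5499, -0.1569, 0.3917]
tool_rot: [-0.654, 0.757, -0.0, 0.0]
force: [0.1, -0.5, -3.0]
finger_gap: 0.264
```

View pics/s1c.png

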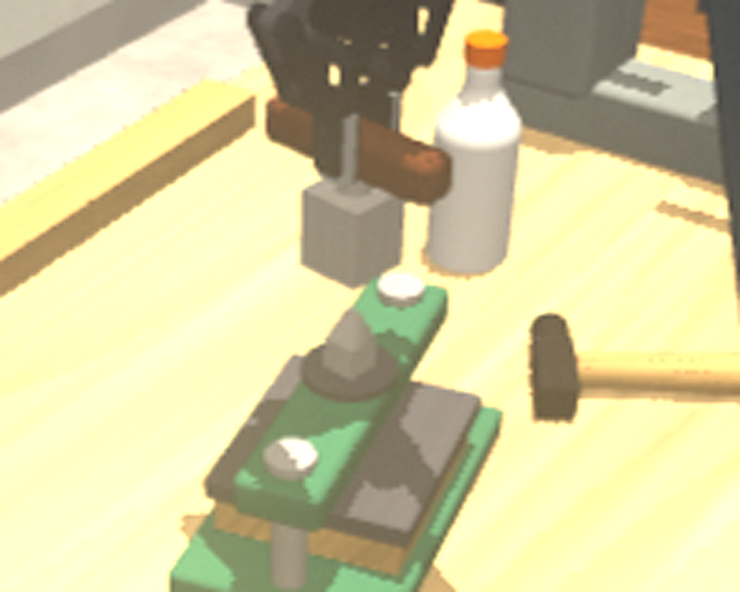

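The crop shows the handle hanging upright above the shaft (tip at about (350,312)), with its socket's lower corners at (302,263), (353,285) and (400,252). I'll check its offset from the shaft.

Run:
```python
from h import *
f=lambda u,v:(u/3.7+260-.36,v/3.7+80-.36)
P=[plane("side",f(*p),.1648)[:2] for p in((302,263),(353,285),(400,252))]
ang=lambda d:np.degrees(np.arctan2(d[1],d[0])).round(1)
print(np.round(P,4),"ctr",(P[0]+P[2])/2,[ang(b-a) for a,b in zip(P,P[1:])],[np.linalg.norm(b-a).round(4) for a,b in zip(P,P[1:])])
T=[plane("side",f(*p),.2078)[:2] for p in((303,190),(403,203))]; print("topctr",np.mean(T,0))
print("tip",plane("side",f(350,312),.137))
# bar ends centre line at z=.231
B=[plane("side",f(*p),.2308)[:2] for p in((276,117),(435,180))]; print(np.mean(B,0),ang(B[1]-B[0]),np.linalg.norm(B[1]-B[0]))
```

```text
[[ 0.5721 -0.1402]
 [ 0.5383 -0.1376]
 [ 0.5364 -0.1793]] ctr [ 0.55424202 -0.15974175] [np.float64(175.5), np.float64(-92.5)] [np.float64(0.0339), np.float64(0.0417)]
topctr [ 0.54682873 -0.1474457 ]
tip [ 0.54916749 -0.15271118  0.137     ]
[ 0.55112558 -0.15275177] 174.3 0.1017103815694819
```

```bash
python3 -m jog '[[[0,0,-8,0],[0,0,-8,0],[0,0,-8,0],[0,0,-6,0],[0,0,-5,0],[0,0,-5,0],[0,0,0,0],[0,0,0,0]]]';python3 -m jog '[[[0,0,-3,0],[0,0,-3,0],[0,0,-3,0],[0,0,-3,0],[0,0,0,0],[0,0,0,0],[0,0,0,0],[0,0,0,0]]]'
```

```text
t: 8.3
tcp_pos: [0.55, -0.1569, 0.3519]
tool_rot: [-0.654, 0.757, -0.0, 0.0]
force: [-0.8, -0.8, -3.5]
finger_gap: 0.265
t: 9.3
tcp_pos: [0.5499, -0.1568, 0.3398]
tool_rot: [-0.654, 0.757, -0.0, 0.0]
force: [0.3, -0.0, -3.3]
finger_gap: 0.269
```

No contact force with the socket already 24 mm over the tip. Continuing down.

```bash
python3 -m jog '[[[0,0,-2,0],[0,0,-2,0],[0,0,-2,0],[0,0,-2,0],[0,0,-2,0],[0,0,-1,0],[0,0,0,0],[0,0,0,0]]]'
python3 - <<'E'
from h import *
i=manip.snapshot("side")[:,:,::-1][80:240,260:460]
cv2.imwrite("pics/s2c.png",cv2.convertScaleAbs(cv2.resize(i,None,fx=3.7,fy=3.7,interpolation=2),alpha=1.6))
E
```

```text
t: 10.3
tcp_pos: [0.5499, -0.1568, 0.3288]
tool_rot: [-0.654, 0.757, -0.0, 0.0]
force: [0.4, -0.7, -3.8]
finger_gap: 0.264
```

View pics/s2c.png

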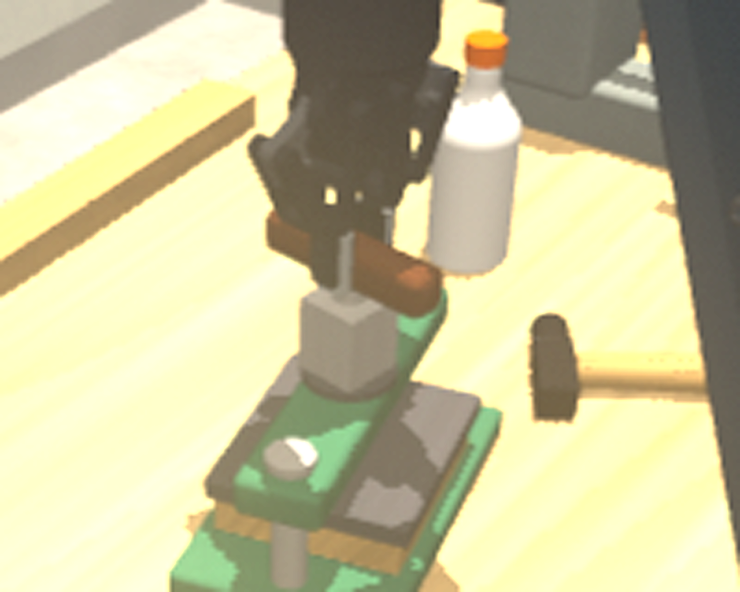

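The picture shows the socket over the shaft and practically on the collar, with its bottom corner at about (350,393). I'll press down 2 mm more, release and retreat straight up.

```bash
python3 -m jog '[[[0,0,-1,0],[0,0,-1,0],[0,0,0,0],[0,0,0,0],[0,0,0,0],[0,0,0,0],[0,0,0,0],[0,0,0,0]]]'
```

```text
t: 11.35
tcp_pos: [0.55, -0.1568, 0.3278]
tool_rot: [-0.654, 0.757, -0.0, 0.0]
force: [-1.5, 1.5, 4.9]
finger_gap: 0.269
```

```bash
python3 -m jog '[[[0,0,0,0],[0,0,0,0],[0,0,0,0],[0,0,0,0],[0,0,0,0],[0,0,0,0],[0,0,0,0],[0,0,0,0]]]' 100; python3 -m jog '[[[0,0,10,0],[0,0,20,0],[0,0,40,0],[0,0,40,0],[-50,0,20,0],[-60,0,0,0],[-50,0,0,0],[0,0,0,0]]]'
python3 - <<'E'
from h import *
t=manip.snapshot("top")[:,:,::-1]; i=manip.snapshot("side")[:,:,::-1]
cv2.imwrite("pics/top3.png",t)
a=cv2.resize(i[110:230,270:420],(400,320),interpolation=2); b=cv2.resize(t,(400,300)); b=cv2.copyMakeBorder(b,0,20,0,0,0)
cv2.imwrite("pics/f.png",cv2.convertScaleAbs(np.hstack([a,b]),alpha=1.5)); cv2.imwrite("pics/side3.png",i)
E
```

```text
t: 12.35
tcp_pos: [0.5499, -0.1568, 0.3267]
tool_rot: [-0.654, 0.757, -0.0, 0.0]
force: [1.4, 0.2, -1.4]
finger_gap: 1.001
t: 13.35
tcp_pos: [0.3868, -0.1556, 0.4572]
tool_rot: [-0.653, 0.757, 0.001, -0.0]
force: [0.3, 0.7, -0.6]
finger_gap: 1.001
```

View pics/f.png

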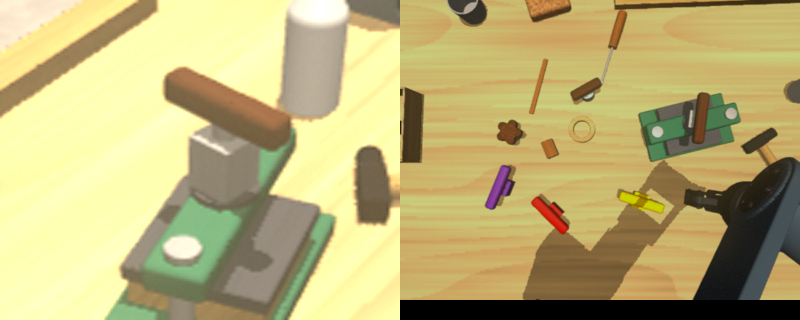

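The handle stands on the collar with the gripper clear, and the other handles haven't moved. One numerical check of the bar, then I'll hand in.

Run:
```python
from h import *
t=cv2.imread("pics/top3.png")[:,:,::-1]; r=cv2.minAreaRect(brown(t,(455,140,510,235))); B=[plane("top",p,.175)[:2] for p in cv2.boxPoints(r)]
print(r,np.round(B,4),plane("top",r[0],.17))
r2=cv2.minAreaRect(brown(cv2.imread("pics/side3.png")[:,:,::-1],(325,128,385,170))); print(r2,two(r[0],r2[0]))
for n in((265,118,328,170),(150,185,200,235)): print([cv2.minAreaRect(brown(x,n))[0] for x in(t,cv2.imread("pics/top0.png")[:,:,::-1])])
```

```text
((479.1827392578125, 188.4590606689453), (24.858430862426758, 83.46929931640625), 7.352379322052002) [[ 0.4965 -0.1278]
 [ 0.6067 -0.1438]
 [ 0.6023 -0.1763]
 [ 0.4922 -0.16  ]] [ 0.54989328 -0.15320534  0.17      ]
((353.0129089355469, 159.52871704101562), (53.8887939453125, 26.254655838012695), 20.85445785522461) (array([ 0.55515284, -0.15954644,  0.14151009]), np.float64(0.002807353782975165))
[(299.6084899902344, 147.4952850341797), (299.53411865234375, 147.56089782714844)]
[(177.73846435546875, 211.09231567382812), (177.0, 211.5)]
```

The two-view height (0.142 m) is lower than the 0.167 m expected. The side mask looks bad, since it caught the neck and shadow. I'll redo it with the bar centre read off the picture, at about (228,106) in the crop, and hand in only if the height fits.

Run:
```python
from h import *
s=(228/400*150+270,106/320*120+110)
c,R,t=cam("side")
def px(n,X):
    c,R,t=cam(n); v=R@X+t; return (c["fx"]*v[0]/v[2]+c["cx"],c["fy"]*v[1]/v[2]+c["cy"])
print("read",s,"expected px at (.550,-.157,.167)",px("side",np.array([.55,-.157,.167])),"top",px("top",np.array([.55,-.157,.167])))
p,e=two((480.5,188.5),s); print(p,e)
if abs(p[2]-.167)<.008 and np.hypot(p[0]-.549,p[1]+.157)<.01: manip.sign_off(); print("signed off",manip.sense()["t"])
```

```text
read (355.5, 149.75) expected px at (.550,-.157,.167) (np.float64(355.6286080240973), np.float64(149.4779755669726)) top (np.float64(481.47787549018835), np.float64(188.6932025485416))
[ 0.54998535 -0.1559142   0.16693002] 0.0006922510192863407
the job is handed in; nothing more can be done
the job is handed in; nothing more can be done
```

The long square-socket T-handle is on the press screw's square end, seated on the collar and let go. I handed the job in at about 13.5 s of the 38 s limit.

**Final position:** reading the bar in both views puts its centre at (0.550, -0.156, 0.167). That is about 1.5 mm from the measured shaft axis and 66 mm above the collar, which is the fully-down height.

**Contact and release:** contact came at the expected height, with only about 8 N change in the wrist force reading. The gripper opened fully and moved about 160 mm clear of the handle.

**Squareness and tilt:** the bar lies at about -8°, against the shaft's -7 to -8°, which I could only read to within a few degrees. It looks upright in the side view, but I did not measure the tilt.

**Other handles:** the short T-handle and the knob show less than 1 px of movement between the first and last top views.

**Check that disagreed:** an automatic colour mask first gave the bar height as 0.142 m. I put that down to the side-view mask catching the neck and shadow. The by-eye re-reading that replaced it fits the two views to within 0.7 mm.

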